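Tip the parts box lid up and push it home against the bench stop

ROBOT

A 7-joint arm with a two-finger parallel gripper is mounted at the origin on a cart in front of the work surface, level with it; the furniture and walls round the work are solid. World frame = base frame: x ahead of the robot, y to its left, z up, the work surface at z = 0. Lengths are in m, angles in rad, forces in N, time in s.
With the tool pointing down it reaches from about 0.4 to 0.85 m from the base axis. Payload 4.5 kg.
Tool frame: the origin (TCP) lies midway between the tips of the shut fingers; the grasp point (between the pads) lies 19 mm behind it (ctrl.tcp_to_grasp is the distance from the TCP to the grasp point, in m); z points along the fingers, y is the line along which they close (so a half turn about z gives the same grasp; the last joint's range is limited). The gripper opens to 88 mm and grips with 3 to 60 N. Pads are 18 mm wide; open, the fingers measure 123 mm over their backs; the gripper's body (75 mm by 187 mm) begins 45 mm behind the grasp point.
Start: joints at [1.343, 0.689, -0.195, 1.565, 0.157, 0.902, -0.215], TCP at [0.162, -0.604, 0.239] pointing down, gripper open.
Joint ranges: [-3.01, 3.01], [-0.46, 2.08], [-1.47, 1.51], [0.13, 2.56], [-1, 4.14], [0.04, 2.09], [-2.66, 2.66]. Speed limits (rad/s): [2.57, 2.57, 3.14, 3.14, 3.14, 3.14, 3.14].

INTERFACE

Orientations are given as a unit quaternion [w, x, y, z].
In Python, from workcell import state, capture, hand_in, ctrl gives the robot as it stands.
- The arm moves only by the shell command python3 -m jog 'ROWS'. ROWS is JSON, a list of rows, each a list of 3 entries, a list of its own where there are three numbers: the closure, from -1 (fully open) to 1 (shut), then the shift along the tool's x, y, z in cm, then the turn, a rotation vector about the tool's x, y, z in rad. In form: [[claw, [tx, ty, tz], [rx, ry, rz]], ...]. A call has 1 to 10 rows; each row is the pose to reach, as a shift and turn from the pose commanded when the call began, along the tool's axes at that moment; what a row does not reach only later rows make up. A row lasts 1/10 s, in which the tool goes at most 50 mm and 8.59 degrees, less where a joint would pass 70% of its speed; a pose out of reach is approached as far as the arm can. A call with a gripper value outside its range is refused whole. The fingers move at their own pace and stop on an object; the grip force is fixed at half the most. Time passes only in rows, so rows that repeat a pose let the fingers close. It gives the time, the measured TCP pose, the force, the opening and the grip force at its end, in the units of the state.
- state(): the state, without advancing time (a new reading comes with each control period).
- capture(name): name is "side" or "top" or "wrist"; returns a dict with "pixels" (384x512x3 uint8, blue, green, red), "fx", "fy", "cx", "cy" (pixels), "cam_to_world" (4x4, takes a point from camera to world coordinates). Camera axes: x right, y up, looking along -z (the intrinsics and any distortion apply to the point x, -y, -z); pixel columns grow to the right and rows downward; lengths in m; the calibration is good to about 2 mm. A picture is of the moment at which its call begins. There is no depth.
- hand_in(): hands the job in; it is judged then, once.
The state is a dict: "time": time; "qpos": joint angles; "qd": joint speeds; "tau": joint torques, N m; "position": TCP position; "eef_rot": TCP orientation; "force": force on the tool from outside, world axes, zero at the start; "wrist_torque": the same for the moment, N m; "gripper_width": finger opening in m; "gripper_force": force on a finger pad.
Only numpy, scipy, OpenCV 4.12 (cv2) and the standard library are available. Lean on these libraries where they do the work, as an engineer would, in place of code of your own. Each camera call takes 0.05 s, during which the arm holds its last target. There are 200 camera calls.

TASK

The small red-lidded parts box has been left standing on its long edge. Without picking it up, push its upper part over, away from you, so that it drops lid up onto the worktop, then push it gently along the worktop until the long side that was on top sits flush against the long metal bench stop behind it. Leave the blue jar and the white-capped vial beside it where they stand.

Things in the scene. Friction and masses are not known exactly. Their poses are not given: they have to be found in the camera images.
- parts_box: low plastic parts box with a red lid (does not open), 55 x 78 x 23 mm, 0.12 kg. Origin: centre of its underside; z points out through the lid, x along the 55 mm width. At the start it stands on its 78 x 23 mm side, 55 mm tall, x straight up, origin 27.5 mm above the worktop, the lid facing roughly the robot (within 32 degrees of facing square away from the bench stop). Lying lid up it is 23 mm high.
- box_head (a point): centre of the box's 78 x 23 mm side face that is on top at the start (27.5 mm from the box's middle along its x); this face is to end flush against the bench stop
- box_centre (a point): centre of the parts box's volume: 27.5 mm above the worktop at the start, 11.5 mm when the box lies lid up
- bench_stop: straight aluminium strip screwed down to the worktop, 22 mm deep (its x), 320 mm long (its y), 14 mm high, beyond the box. Origin at the centre of its underside; x points away from the robot, 3 to 26 degrees to the right of straight ahead.
- stop_face (a point): middle of the bench stop's front face, the long face towards the robot, 11.5 mm above the worktop
- jar: blue jar with a lid, 49 mm across, 63 mm tall, standing 0.10 to 0.16 m to one side of the box; to be left alone. Origin at the centre of its underside.
- vial: small glass vial with a white cap, 23 mm across, 51 mm tall, standing alone to the left of the box and jar; to be left alone. Origin at the centre of its underside.
Things that resemble listed ones, but are neither listed nor needed, are in the scene too. What is shaped like the parts_box but yellow is not meant.

How it is judged:
On the way, in this order (a step that is already met when the one before it is completed fails the run):
1. the box lies lid up on the worktop (angle between parts_box's own z axis and vertical below 0.1 rad and height (world z) of box_centre below 0.016 m), for 0.2 s.
2. its leading long side is flush against the bench stop (x of box_head in the frame of stop_face above -0.004 m and angle between the x axis of parts_box and the x axis of bench_stop, either way round below 0.1 rad), for 0.1 s.
At the end, for the whole second after the job is handed in: The parts box lies flat on the worktop, lid up (within 0.08 rad), at rest, with the long side that was on top within 4 mm of the bench stop's front face and parallel to it within 0.1 rad, the middle of that side within the stop's length (all of step 2 and angle between parts_box's own z axis and vertical below 0.08 rad and height (world z) of box_centre below 0.015 m and x of box_head in the frame of stop_face below 0.004 m and y of box_head in the frame of stop_face between -0.16 and 0.16 m and linear speed of parts_box below 0.01 m/s); the robot touches nothing.
It fails at once if the box is lifted off the worktop (height (world z) of box_centre above 0.04 m or (angle between parts_box's own z axis and vertical below 0.3 rad and height (world z) of box_centre above 0.028 m)).
It fails at once if the jar is moved or tipped (distance of jar from where it was at the start of the episode above 0.015 m or angle between jar's own z axis and vertical above 0.3 rad).
It fails at once if the vial is moved or tipped (distance of vial from where it was at the start of the episode above 0.015 m or angle between vial's own z axis and vertical above 0.3 rad).
It fails at once if the box is rammed hard against the bench stop (contact force between parts_box and bench_stop above 40 N).
It also fails if it takes over 43 s, if anything falls off the work surface, if the arm or the gripper's body presses on something with over 40 N, if the wrist force passes 120 N, or if a joint passes its speed limit or range.

## Working session

There is one attempt and no reset: what is moved stays moved. The work goes in short steps, Python scripts to look and compute and a shell command to move; the robot and the scene stay as the last step left them, time stands still between calls to the robot, and variables do not carry over. Pictures are saved under pics/ and viewed, at most 10 in all, crops included, and the job is handed in when it is done.

```bash
mkdir -p pics; ls; cat > h.py <<'E'
import numpy as np, cv2
from workcell import state, capture, hand_in, ctrl
def ray(c,u,v):
    d=np.array([(u-c['cx'])/c['fx'],-(v-c['cy'])/c['fy'],-1.0]); T=np.array(c['cam_to_world'])
    return T[:3,3],T[:3,:3]@d
def onz(c,u,v,z):
    o,d=ray(c,u,v); return o+d*(z-o[2])/d[2]
E
python3 - <<'E'
from h import *
import pickle
ims={}
for n in ['top','side']:
    c=capture(n); ims[n]=c; print(n,{k:v for k,v in c.items() if k!='pixels'}); cv2.imwrite(f'pics/{n}0.png',c['pixels'])
pickle.dump(ims,open('i0.pkl','wb'))
s=state();print(s)
E
```

```text
pics
top {'fx': 493.1693899508277, 'fy': 493.1693899508277, 'cx': 255.50513958004765, 'cy': 193.6171113451198, 'cam_to_world': array([[-0.024448  ,  0.98911138, -0.145124  ,  0.31149868],
       [-0.99908937, -0.02925189, -0.03106061, -0.23335754],
       [-0.03496755,  0.14423248,  0.98892581,  0.9714077 ],
       [ 0.        ,  0.        ,  0.        ,  1.        ]])}
side {'fx': 446.34398767870783, 'fy': 446.34398767870783, 'cx': 263.21557496240894, 'cy': 189.16082587614378, 'cam_to_world': array([[-0.94647804,  0.22609615, -0.23034723,  0.24715979],
       [-0.32227703, -0.62263351,  0.71306734,  0.43082032],
       [ 0.01779988,  0.7491382 ,  0.66217454,  0.67633363],
       [ 0.        ,  0.        ,  0.        ,  1.        ]])}
{'time': 0.1, 'qpos': array([ 1.34282694,  0.68988282, -0.1945731 ,  1.56623873,  0.15729405,
        0.90251528, -0.2151282 ]), 'qd': array([ 8.17452544e-04, -1.88932452e-03,  6.31293302e-04, -4.86390416e-03,
        6.14224129e-05,  2.16835317e-03,  7.42494620e-04]), 'tau': array([-2.76317798e-03, -5.28491235e+01, -1.27108164e+00, -1.53836221e+01,
       -5.25095186e-02,  1.94596119e-03,  5.35894708e-05]), 'position': array([ 0.16158167, -0.60315855,  0.23800272]), 'eef_rot': array([-8.11526028e-04,  9.91440922e-01,  1.30553503e-01, -1.50500564e-04]), 'force': array([-0.09500899,  0.45212487,  0.34494736]), 'wrist_torque': array([0.01932201, 0.07252291, 0.02558243]), 'gripper_force': 0.0, 'gripper_width': 0.08806849429385184}
```

View pics/top0.png

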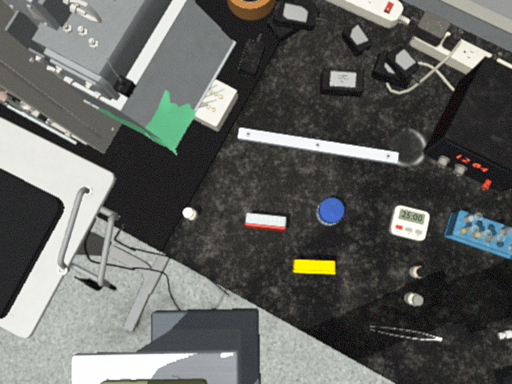

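View pics/side0.png

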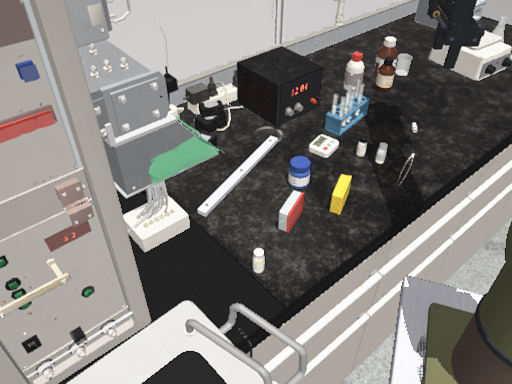

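Top view: the red-lidded box stands at (266,221), with its red lid side toward the robot. The yellow look-alike is at (314,267) and is ruled out by its colour. The jar is at (330,210), the vial at (190,213), and the stop runs from (240,134) to (398,156). The side view agrees: box (291,212), yellow (341,194), jar (299,172), vial (259,260). I'll confirm with a crop and measure.

```bash
python3 - <<'E'
from h import *
import pickle
ims=pickle.load(open('i0.pkl','rb'))
c=ims['top'];p=c['pixels'];hsv=cv2.cvtColor(p,cv2.COLOR_BGR2HSV)
H,S,V=cv2.split(hsv)
def roi(m,x0,x1,y0,y1):
    o=np.zeros_like(m,np.uint8);o[y0:y1,x0:x1]=m[y0:y1,x0:x1]*255;return o
def rect(m,z,name):
    cs=max(cv2.findContours(m,0,2)[0],key=cv2.contourArea); P=np.array([onz(c,u,v,z)[:2] for u,v in cs[:,0]],np.float32)*1000
    r=cv2.minAreaRect(P); print(name,cs[:,0].min(0),cs[:,0].max(0),'ctr',r[0],'size',r[1],'ang',r[2]); print(cv2.boxPoints(r).round(1).tolist())
rect(roi((V>120),235,300,205,240),.055,'box all')
rect(roi((V>120)&(S<60),235,300,205,240),.055,'box white')
rect(roi((S>120)&((H<10)|(H>170))&(V>80),235,300,205,240),.055,'box red')
rect(roi((V>110)&(S<60),230,402,115,170),.014,'stop')
rect(roi((H>100)&(H<130)&(S>120)&(V>80),310,352,190,230),.063,'jar')
rect(roi((V>120),178,202,203,224),.051,'vial')
a=cv2.resize(p[110:290,170:420],None,fx=3,fy=3,interpolation=cv2.INTER_CUBIC);cv2.imwrite('pics/crop0.png',a)
E
```

```text
box all [244 212] [285 230] ctr (393.5256652832031, -220.9745635986328) size (77.03094482421875, 27.250505447387695) ang 82.02107238769531
[[374.70001220703125, -257.20001220703125], [401.70001220703125, -261.0], [412.3999938964844, -184.6999969482422], [385.3999938964844, -180.89999389648438]]
box white [245 212] [285 226] ctr (397.49017333984375, -221.62518310546875) size (75.2676773071289, 19.21762466430664) ang 82.02107238769531
[[382.79998779296875, -257.6000061035156], [401.79998779296875, -260.20001220703125], [412.20001220703125, -185.6999969482422], [393.20001220703125, -183.0]]
box red [244 223] [286 231] ctr (382.5249938964844, -220.3006134033203) size (78.66374206542969, 8.325618743896484) ang 82.7162857055664
[[373.3999938964844, -258.79998779296875], [381.70001220703125, -259.79998779296875], [391.6000061035156, -181.8000030517578], [383.3999938964844, -180.8000030517578]]
stop [237 127] [401 165] ctr (544.8734130859375, -331.1541442871094) size (328.5500793457031, 26.202327728271484) ang 78.83440399169922
[[500.20001220703125, -489.79998779296875], [525.9000244140625, -494.8999938964844], [589.5, -172.5], [563.7999877929688, -167.5]]
jar [318 197] [344 222] ctr (411.1789245605469, -343.33544921875) size (47.87457275390625, 46.38312530517578) ang 88.32003784179688
[[387.29998779296875, -366.6000061035156], [433.70001220703125, -367.8999938964844], [435.1000061035156, -320.1000061035156], [388.70001220703125, -318.70001220703125]]
vial [182 207] [196 220] ctr (413.375732421875, -78.12622833251953) size (27.125286102294922, 21.194734573364258) ang 44.109561920166016
[[396.29998779296875, -80.0], [411.0, -95.19999694824219], [430.5, -76.30000305175781], [415.70001220703125, -61.099998474121094]]
```

View pics/crop0.png

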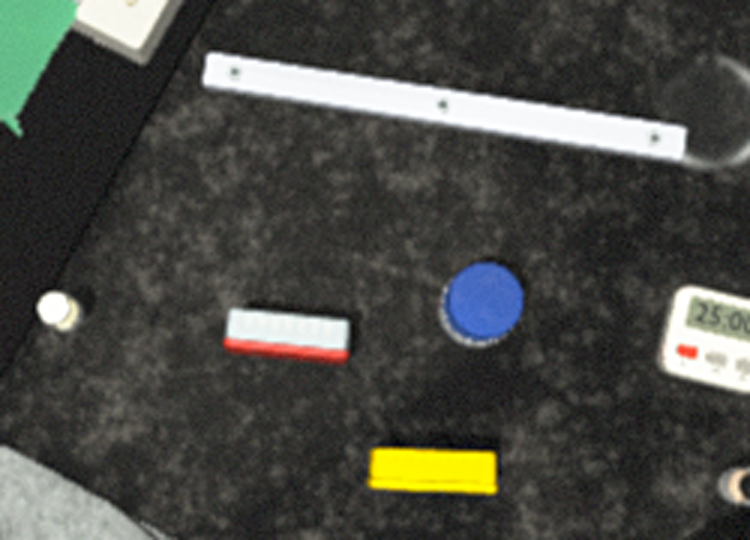

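The crop confirms it: the translucent white box at (287,335) in the crop has the red lid on its robot side, and the yellow one at (433,470) is the decoy. The box's top centre is about (0.396,-0.221) with its normal at -8°. The stop normal is -11.2°, with the front face about 90 mm beyond the box once it has fallen. The sizes match the given ones.

First I go in front of the lid at height, turning the tool x to -8° and bringing the fingers about 31 mm apart.

```bash
python3 -m jog '[[0.3,[3,-3.4,0],[0,0,0.05]],[0.3,[6,-6.8,0],[0,0,0.1]],[0.3,[9,-10.2,0],[0,0,0.15]],[0.3,[12,-13.6,0],[0,0,0.2]],[0.3,[15,-17,0],[0,0,0.25]],[0.3,[18,-20.4,0],[0,0,0.3]],[0.3,[21.5,-24.3,0],[0,0,0.35]],[0.3,[25,-28.2,0],[0,0,0.4]],[0.3,[28.7,-32.4,0],[0,0,0.401]],[0.3,[28.7,-32.4,0],[0,0,0.401]]]'
cat >> h.py <<'E'
from scipy.spatial.transform import Rotation as Rn
def go(t,yaw):
    s=state();q=s['eef_rot'];R=Rn.from_quat([q[1],q[2],q[3],q[0]]).as_matrix()
    G=np.array([[np.cos(yaw),np.sin(yaw),0],[np.sin(yaw),-np.cos(yaw),0],[0,0,-1]])
    print('t',s['time'],'pos',s['position'].round(4),'shift cm',(R.T@(np.array(t)-s['position'])*100).round(2),'turn',Rn.from_matrix(R.T@G).as_rotvec().round(3),'w',round(s['gripper_width'],4),'F',s['force'].round(2))
E
python3 -c "
from h import *
go([.3555,-.216,.047],np.radians(-8))"
```

```text
time: 1.1
position: [0.3576, -0.211, 0.2387]
eef_rot: [-0.001, 0.998, -0.064, 0.0]
force: [0.3, -0.1, 0.3]
gripper_width: 0.0309
gripper_force: 0.0
t 1.1 pos [ 0.3576 -0.211   0.2387] shift cm [-0.15  0.58 19.16] turn [-0.003 -0.     0.011] w 0.0309 F [ 0.28 -0.08  0.32]
```

```bash
python3 -m jog '[[0.3,[-0.15,0.5,3],[0,0,0]],[0.3,[-0.15,0.5,6],[0,0,0]],[0.3,[-0.15,0.5,9],[0,0,0]],[0.3,[-0.15,0.5,12],[0,0,0]],[0.3,[-0.15,0.5,14.5],[0,0,0.01]],[0.3,[-0.15,0.5,16.5],[0,0,0.01]],[0.3,[-0.15,0.5,18],[0,0,0.01]],[0.3,[-0.15,0.5,19],[0,0,0.01]],[0.3,[-0.15,0.5,19.1],[0,0,0.01]]]'
python3 - <<'E'
from h import *
go([.384,-.220,.047],np.radians(-8))
for n in ['top','side']:
    c=capture(n)['pixels']; cv2.imwrite(f'pics/{n}1.png',cv2.resize(c[100:300,180:400],None,fx=1.8,fy=1.8))
a=[cv2.imread(f'pics/{n}1.png') for n in ['top','side']]
cv2.imwrite('pics/b1.png',np.hstack(a))
E
```

```text
time: 2.0
position: [0.3553, -0.2248, 0.0567]
eef_rot: [-0.001, 0.997, -0.075, -0.006]
force: [-0.0, 0.1, 0.6]
gripper_width: 0.0306
gripper_force: 0.0
t 2.0 pos [ 0.3553 -0.2248  0.0567] shift cm [ 2.78 -0.9   0.94] turn [-0.002  0.012 -0.01 ] w 0.0306 F [-0.    0.13  0.56]
```

View pics/b1.png

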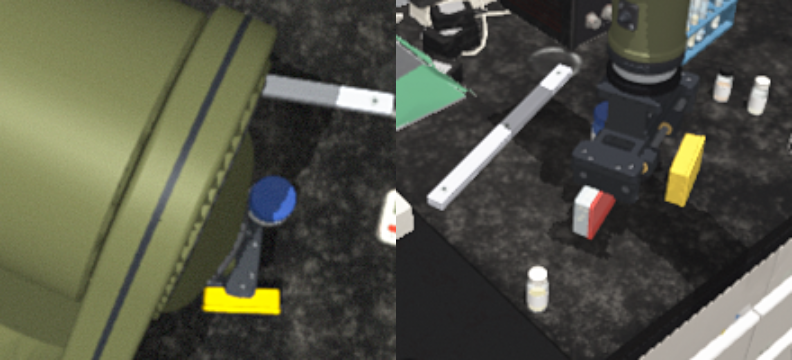

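The side view shows the gripper body over and behind the box at (590,215), parallel to the stop, with the box still standing and the vial clear. The arm hides the box in the top view. Now I let the arm settle.

```bash
python3 -m jog '[[0.3,[0,0,0],[0,0,0]],[0.3,[0,0,0],[0,0,0]],[0.3,[0,0,0],[0,0,0]]]'
python3 -c "
from h import *
go([.384,-.220,.047],np.radians(-8))
for n in ['wrist']:
    c=capture(n);cv2.imwrite('pics/w1.png',c['pixels'])"
```

```text
time: 2.4
position: [0.3555, -0.2242, 0.0577]
eef_rot: [-0.001, 0.997, -0.075, -0.006]
force: [-0.4, -0.3, 0.8]
gripper_width: 0.0311
gripper_force: 0.0
t 2.4 pos [ 0.3555 -0.2242  0.0577] shift cm [ 2.76 -0.84  1.04] turn [-0.001  0.011 -0.01 ] w 0.0311 F [-0.37 -0.32  0.76]
```

View pics/w1.png

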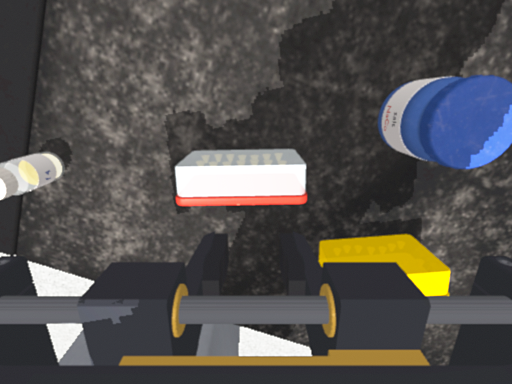

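Wrist view: the box (176–307, 150–205) is square to the tool and about 13 px (8 mm) left of the finger midline at about 254. This agrees with the computed -0.8 cm shift along tool y. The arm stopped short in z near its inner reach limit, so I correct while moving forward 1 cm, still clear of the box.

```bash
python3 -m jog '[[0.3,[0.5,-0.4,0],[0,0,0]],[0.3,[1,-0.8,0],[0,-0.01,0]],[0.3,[1,-0.8,0.6],[0,0,0]],[0.3,[1,-0.8,1.1],[0,0,0]],[0.3,[1,-0.8,1.1],[0,0,0]],[0.3,[1,-0.8,1.1],[0,0,0]]]'
python3 -c "
from h import *
go([.384,-.220,.047],np.radians(-8));print(state()['qpos'].round(3))"
```

```text
time: 3.05
position: [0.3668, -0.2172, 0.0463]
eef_rot: [-0.001, 0.997, -0.074, -0.006]
force: [-0.2, -0.1, 0.8]
gripper_width: 0.0311
gripper_force: 0.0
t 3.05 pos [ 0.3668 -0.2172  0.0463] shift cm [ 1.74  0.02 -0.09] turn [-0.002  0.011 -0.008] w 0.0311 F [-0.16 -0.06  0.78]
[ 0.456  0.852 -0.049  2.279  1.025  0.044 -2.319]
```

Good. Now I push forward slowly.

```bash
python3 -m jog '[[0.3,[0.3,0,0],[0,0,0]],[0.3,[0.6,0,0],[0,0,0]],[0.3,[0.9,0,0],[0,0,0]],[0.3,[1.2,0,0],[0,0,0]],[0.3,[1.5,0,0],[0,0,0]]]'
python3 -m jog '[[0.3,[0.3,0,0],[0,0,0]],[0.3,[0.6,0,0],[0,0,0]],[0.3,[0.9,0,0],[0,0,0]],[0.3,[1.2,0,0],[0,0,0]]]'
python3 -c "
from h import *
go([.41,-.220,.047],np.radians(-8))
c=capture('wrist');cv2.imwrite('pics/w2.png',c['pixels'])"
```

```text
time: 3.55
position: [0.3816, -0.2199, 0.0463]
eef_rot: [-0.001, 0.997, -0.075, -0.006]
force: [0.1, 0.4, 1.2]
gripper_width: 0.0312
gripper_force: 0.1
time: 3.95
position: [0.3934, -0.2217, 0.0461]
eef_rot: [-0.001, 0.997, -0.074, -0.006]
force: [-0.1, -1.2, 0.3]
gripper_width: 0.0307
gripper_force: 0.0
t 3.95 pos [ 0.3934 -0.2217  0.0461] shift cm [ 1.62 -0.41 -0.11] turn [-0.002  0.012 -0.009] w 0.0307 F [-0.08 -1.2   0.34]
```

View pics/w2.png

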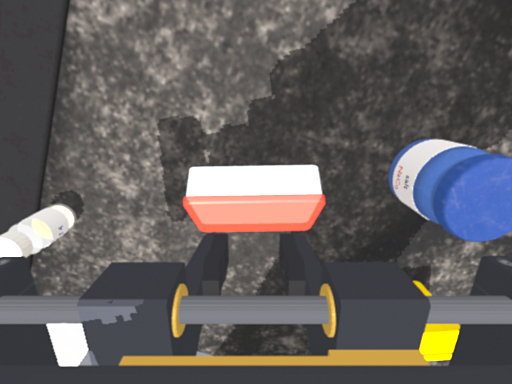

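The box (185–325, 165–231) is now tilting away about its far bottom edge, centred between the fingers. I keep pushing.

```bash
python3 -m jog '[[0.3,[0.3,0,0],[0,0,0]],[0.3,[0.6,0,0],[0,0,0]],[0.3,[0.9,0,0],[0,0,0]],[0.3,[1.2,0,0],[0,0,0]],[0.3,[1.2,0,0],[0,0,0]]]'
python3 -m jog '[[0.3,[0,0,0],[0,0,0]],[0.3,[0,0,0],[0,0,0]]]'
cat >> h.py <<'E'
def proj(c,P):
    T=np.array(c['cam_to_world']);p=T[:3,:3].T@(np.asarray(P,float)-T[:3,3]);return c['cx']+c['fx']*p[0]/-p[2],c['cy']+c['fy']*p[1]/p[2]
E
python3 -c "
from h import *
go([.41,-.220,.047],np.radians(-8))
c=capture('wrist');print(c['cam_to_world'],proj(c,state()['position']));cv2.imwrite('pics/w3.png',c['pixels'])"
```

```text
time: 4.5
position: [0.4056, -0.2234, 0.046]
eef_rot: [-0.001, 0.997, -0.074, -0.005]
force: [0.7, 0.2, -0.3]
gripper_width: 0.0311
gripper_force: 0.0
time: 4.7
position: [0.4048, -0.2234, 0.046]
eef_rot: [-0.001, 0.997, -0.074, -0.006]
force: [-0.1, 0.5, 0.3]
gripper_width: 0.0306
gripper_force: 0.0
t 4.7 pos [ 0.4048 -0.2234  0.046 ] shift cm [ 0.47 -0.41 -0.11] turn [-0.002  0.012 -0.009] w 0.0306 F [-0.1   0.53  0.3 ]
[[-1.49331033e-01  9.33131477e-01  3.27056401e-01  4.87950761e-01]
 [-9.88787128e-01 -1.40755601e-01 -4.98786207e-02 -2.37202403e-01]
 [-5.08290817e-04 -3.30837585e-01  9.43687572e-01  1.90887842e-01]
 [ 0.00000000e+00  0.00000000e+00  0.00000000e+00  1.00000000e+00]] (np.float64(251.44444034567664), np.float64(245.76260091162624))
```

View pics/w3.png

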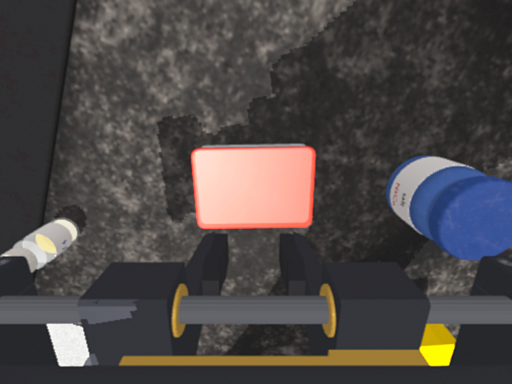

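The box lies lid up, with its red lid at (193–316, 147–229). I measure its edges.

```bash
cat >> h.py <<'E'
def box(c):
    h=cv2.cvtColor(c['pixels'],cv2.COLOR_BGR2HSV);H,S,V=cv2.split(h)
    m=(((H<12)|(H>168))&(S>70)&(V>90)).astype(np.uint8)*255
    k=max(cv2.findContours(m,0,2)[0],key=cv2.contourArea)[:,0]
    P=np.array([onz(c,u,v,.023)[:2] for u,v in k],np.float32)*1000
    r=cv2.minAreaRect(P);print('box',np.round(r[0],1),np.round(r[1],1),round(r[2],1),cv2.boxPoints(r).round(1).tolist())
E
python3 -c "
from h import *
box(capture('wrist'));go([.385,-.221,.010],np.radians(-11.2))"
```

```text
box [ 432.5 -228.7] [79.  56.4] 82.4 [[399.29998779296875, -264.1000061035156], [455.29998779296875, -271.5], [465.70001220703125, -193.1999969482422], [409.70001220703125, -185.8000030517578]]
t 4.8 pos [ 0.4048 -0.2234  0.046 ] shift cm [-1.95  0.06  3.62] turn [-0.001  0.012  0.046] w 0.0309 F [-0.45 -0.01  0.57]
```

```bash
python3 -m jog '[[0.3,[-0.7,-0.1,0],[0,0,0.02]],[0.3,[-1.4,-0.1,0],[0,0,0.046]],[0.3,[-2,-0.1,0],[0,0,0.046]],[0.3,[-2,-0.1,1],[0,0,0.046]],[0.3,[-2,-0.1,2],[0,0,0.046]],[0.3,[-2,-0.1,3],[0,0,0.046]],[0.3,[-2,-0.1,3.5],[0,0,0.046]],[0.3,[-2,-0.1,3.6],[0,0,0.046]],[0.3,[-2,-0.1,3.6],[0,0,0.046]]]'
python3 -c "
from h import *
box(capture('wrist'));go([.385,-.2195,.010],np.radians(-11.2))"
```

```text
time: 5.7
position: [0.3874, -0.2209, 0.0125]
eef_rot: [-0.002, 0.995, -0.099, -0.008]
force: [-0.5, -0.2, -0.8]
gripper_width: 0.0308
gripper_force: 0.0
box [ 432.5 -228.8] [78.4 55.9] 82.4 [[399.6000061035156, -263.8999938964844], [455.0, -271.29998779296875], [465.3999938964844, -193.60000610351562], [410.0, -186.1999969482422]]
t 5.75 pos [ 0.3874 -0.2209  0.0126] shift cm [-0.26 -0.09  0.27] turn [-0.003  0.016 -0.002] w 0.0309 F [-0.16 -0.29 -0.04]
```

```bash
python3 -m jog '[[0.3,[0.3,0,0.1],[0,0,0]],[0.3,[0.6,0,0.2],[0,0,0]],[0.3,[0.9,0,0.2],[0,0,0]],[0.3,[1.3,0,0.2],[0,0,0]],[0.3,[1.7,0,0.2],[0,0,0]],[0.3,[2.2,0,0.2],[0,0,0]],[0.3,[2.7,0,0.2],[0,0,0]],[0.3,[3.2,0,0.2],[0,0,0]],[0.3,[3.7,0,0.2],[0,0,0]],[0.3,[4.2,0,0.2],[0,0,0]]]'
python3 -m jog '[[0.3,[0.5,0,0],[0,0,0]],[0.3,[1,0,0],[0,0,0]],[0.3,[1.5,0,0],[0,0,0]],[0.3,[2,0,0],[0,0,0]],[0.3,[2.5,0,0],[0,0,0]],[0.3,[2.8,0,0],[0,0,0]],[0.3,[2.8,0,0],[0,0,0]],[0.3,[2.8,0,0],[0,0,0]]]'
python3 -c "
from h import *
c=capture('wrist');cv2.imwrite('pics/w4.png',c['pixels']);box(c);go([.385,-.2195,.010],np.radians(-11.2))"
```

```text
time: 6.75
position: [0.4289, -0.229, 0.0097]
eef_rot: [-0.002, 0.995, -0.097, -0.008]
force: [-2.2, 0.0, 1.3]
gripper_width: 0.0306
gripper_force: 0.9
time: 7.55
position: [0.4567, -0.2344, 0.0093]
eef_rot: [-0.002, 0.995, -0.097, -0.008]
force: [-0.3, 0.4, -0.0]
gripper_width: 0.0309
gripper_force: 0.0
box [ 494.3 -242.6] [78. 55.] 78.8 [[459.79998779296875, -275.5], [513.7000122070312, -286.20001220703125], [528.9000244140625, -209.60000610351562], [474.8999938964844, -199.0]]
t 7.6 pos [ 0.4565 -0.2344  0.0093] shift cm [-7.3  -0.07  0.05] turn [-0.003  0.016  0.001] w 0.0306 F [-0.31 -0.23 -0.61]
```

View pics/w4.png

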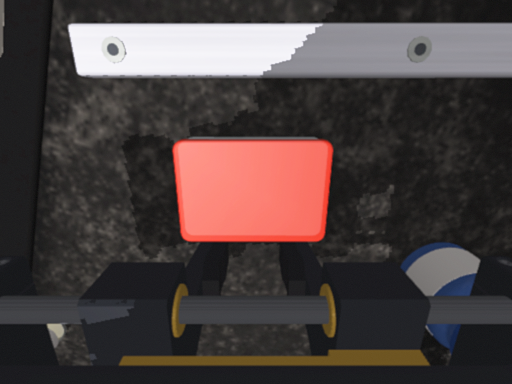

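The box is square to the stop. The stop's front lower edge is near row 77, and the box's far lid edge is near row 141. I compute the remaining gap from this view.

```bash
python3 -c "
from h import *
c=capture('wrist');g=cv2.cvtColor(c['pixels'],cv2.COLOR_BGR2GRAY).astype(int)
n=np.array([np.cos(np.radians(11.2)),-np.sin(np.radians(11.2))]);print('head',np.array([494.3,-242.6])@n+27.5)
for u in (120,200,250,300,400):
    print(u,g[64:86,u].tolist())
    for v,z in((71,.014),(76,0)):print(v,onz(c,u,v,z)[:2]@n*1000)
"
```

```text
head 559.5073868950706
120 [244, 245, 245, 245, 244, 244, 244, 241, 235, 227, 198, 134, 111, 75, 39, 38, 41, 48, 53, 61, 66, 68]
71 589.711066050302
76 588.4768006555647
200 [242, 243, 244, 243, 242, 242, 242, 238, 231, 223, 197, 148, 101, 70, 57, 62, 69, 73, 78, 74, 69, 64]
71 589.6979982390646
76 588.4636170051167
250 [242, 243, 243, 242, 241, 242, 241, 238, 231, 222, 197, 151, 118, 77, 49, 48, 50, 52, 53, 56, 59, 62]
71 589.6898379131379
76 588.4553843824835
300 [144, 144, 144, 144, 143, 142, 141, 137, 130, 123, 113, 101, 90, 58, 35, 34, 34, 34, 33, 34, 38, 42]
71 589.6816830084871
76 588.4471572600715
400 [148, 147, 147, 147, 147, 147, 146, 140, 134, 125, 113, 104, 92, 61, 37, 36, 36, 37, 38, 37, 33, 31]
71 589.6653894414185
76 588.4307194938777
```

The gap is about 29 mm. I push 2.6 cm, then creep.

```bash
python3 -m jog '[[0.3,[0.4,0,0],[0,0,0]],[0.3,[0.8,0,0],[0,0,0]],[0.3,[1.2,0,0],[0,0,0]],[0.3,[1.6,0,0],[0,0,0]],[0.3,[1.9,0,0],[0,0,0]],[0.3,[2.2,0,0],[0,0,0]],[0.3,[2.4,0,0],[0,0,0]],[0.3,[2.6,0,0],[0,0,0]]]'
python3 -m jog '[[0.3,[0.1,0,0],[0,0,0]],[0.3,[0.2,0,0],[0,0,0]],[0.3,[0.2,0,0],[0,0,0]]]'
python3 -c "
from h import *
c=capture('wrist');cv2.imwrite('pics/w5.png',c['pixels']);box(c);go([.385,-.2195,.010],np.radians(-11.2))"
```

```text
time: 8.45
position: [0.4816, -0.2394, 0.0088]
eef_rot: [-0.002, 0.995, -0.097, -0.008]
force: [-1.2, 0.2, 2.6]
gripper_width: 0.0308
gripper_force: 1.0
time: 8.75
position: [0.4837, -0.2398, 0.0088]
eef_rot: [-0.002, 0.995, -0.097, -0.008]
force: [-1.7, 0.1, 1.0]
gripper_width: 0.031
gripper_force: 0.6
box [ 520.7 -247.7] [78.3 55.5] 78.8 [[485.8999938964844, -280.70001220703125], [540.2999877929688, -291.5], [555.5, -214.8000030517578], [501.1000061035156, -204.0]]
t 8.8 pos [ 0.4837 -0.2398  0.0088] shift cm [-10.08  -0.08   0.04] turn [-0.003  0.016  0.001] w 0.0309 F [-1.02  0.44  1.58]
```

View pics/w5.png

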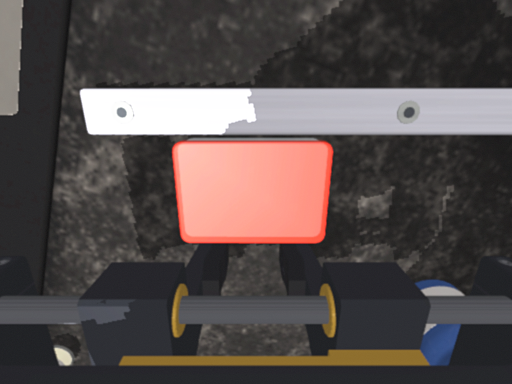

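There is about 2 mm left (rows 135 to 141). I creep in half-millimetre rows until the force rises.

```bash
python3 -m jog '[[0.3,[0.05,0,0],[0,0,0]],[0.3,[0.1,0,0],[0,0,0]],[0.3,[0.15,0,0],[0,0,0]],[0.3,[0.15,0,0],[0,0,0]]]'
python3 -m jog '[[0.3,[0.05,0,0],[0,0,0]],[0.3,[0.1,0,0],[0,0,0]],[0.3,[0.1,0,0],[0,0,0]]]'
```

```text
time: 9.2
position: [0.485, -0.2401, 0.0088]
eef_rot: [-0.002, 0.995, -0.097, -0.008]
force: [-2.0, 0.7, 1.5]
gripper_width: 0.0306
gripper_force: 0.8
time: 9.5
position: [0.4856, -0.2402, 0.0087]
eef_rot: [-0.002, 0.995, -0.097, -0.009]
force: [-2.7, 1.0, 2.0]
gripper_width: 0.0311
gripper_force: 1.4
```

```bash
python3 -m jog '[[0.3,[0.05,0,0],[0,0,0]],[0.3,[0.1,0,0],[0,0,0]],[0.3,[0.1,0,0],[0,0,0]]]'
python3 -m jog '[[0.3,[0.05,0,0],[0,0,0]],[0.3,[0.1,0,0],[0,0,0]],[0.3,[0.1,0,0],[0,0,0]]]'
python3 -c "
from h import *
box(capture('wrist'))"
```

```text
time: 9.8
position: [0.4857, -0.2402, 0.0087]
eef_rot: [-0.002, 0.995, -0.097, -0.009]
force: [-4.9, 1.2, 4.5]
gripper_width: 0.0304
gripper_force: 2.7
time: 10.1
position: [0.4856, -0.2402, 0.0086]
eef_rot: [-0.002, 0.995, -0.097, -0.01]
force: [-7.9, 1.3, 6.0]
gripper_width: 0.0306
gripper_force: 3.6
box [ 522.8 -248.2] [78.3 55.5] 78.8 [[488.0, -281.20001220703125], [542.5, -292.0], [557.7000122070312, -215.1999969482422], [503.20001220703125, -204.39999389648438]]
```

Contact: the tool has stalled, the force is rising to 8 N, and the box head is at 588.6 mm against 588.5 mm for the face. I back away, raise the arm and check.

```bash
python3 -m jog '[[0.3,[-0.1,0,0],[0,0,0]],[0.3,[-0.3,0,0],[0,0,0]],[0.3,[-0.8,0,0],[0,0,0]],[0.3,[-1.5,0,0],[0,0,0]],[0.3,[-2.5,0,0],[0,0,0]],[0.3,[-2.5,0,-1],[0,0,0]],[0.3,[-2.5,0,-3],[0,0,0]],[0.3,[-2.5,0,-5],[0,0,0]],[0.3,[-2.5,0,-5],[0,0,0]]]'
python3 -c "
from h import *
c=capture('wrist');cv2.imwrite('pics/w6.png',c['pixels']);box(c);print(state()['force'])"
```

```text
time: 11.05
position: [0.466, -0.2365, 0.0617]
eef_rot: [-0.002, 0.995, -0.097, -0.006]
force: [0.4, 0.2, 0.5]
gripper_width: 0.0307
gripper_force: 0.0
box [ 522.3 -248.1] [78.7 55. ] 78.8 [[487.70001220703125, -281.3999938964844], [541.5999755859375, -292.1000061035156], [556.9000244140625, -214.89999389648438], [503.0, -204.1999969482422]]
[ 0.13478907 -0.58201356  0.2995322 ]
```

View pics/w6.png

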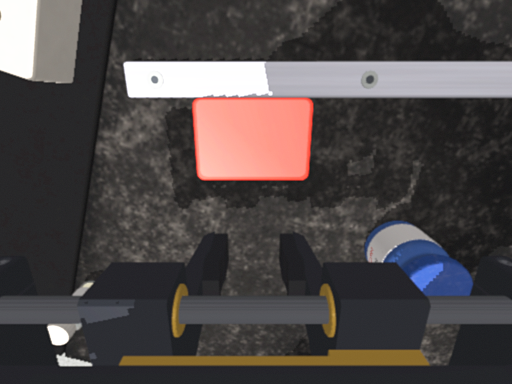

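The box (193–313, 98–180) lies lid up and flush against the stop at row 98. The gripper is clear, and the jar and vial are still standing.

```bash
python3 -c "
from h import *
print(hand_in())"
```

```text
the job is handed in; nothing more can be done
None
```

The red-lidded box was tipped lid up and pushed flush against the bench stop. The jar and vial still stand, the arm was clear of everything, and the job was handed in at about 11 s; no verdict came back.

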